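# Pop the battery hatch of the pencil sharpener

### The arm

A 6-joint arm with a two-finger parallel gripper is mounted at the origin on the work surface. World frame = base frame: x ahead of the robot, y to its left, z up, the work surface at z = 0. Lengths are in m, angles in rad, forces in N, time in s.
With the tool pointing down it reaches from about 0.35 to 0.775 m from the base axis. Payload 5.5 kg.
Tool frame: the origin (TCP) lies midway between the tips of the shut fingers; the grasp point (between the pads) lies 19 mm behind it; z points along the fingers, y is the line along which they close (so a half turn about z gives the same grasp; the last joint's range is limited). The gripper opens to 85 mm and grips with 20 to 120 N. Pads are 22 mm wide; open, the fingers measure 114 mm over their backs; the gripper's body (76 mm by 85 mm) begins 54 mm behind the grasp point. The pads swing forward as they close: fully open they stand 13 mm farther back than shut.
Start: joints at [1.175, 0.313, 0.046, 1.304, 0, 1.431], TCP at [0.146, 0.556, 0.193] pointing down, gripper open.
Joint ranges: [-2.76, 2.76], [-0.86, 1.69], [-1.03, 1.26], [-2.2, 2.34], [-1.47, 1.5], [-3.14, 3.14]. Speed limits (rad/s): [2.57, 2.57, 3.14, 3.14, 3.14, 3.14].

### API

Orientations are given as a unit quaternion [w, x, y, z].
In Python, from workcell import env gives the robot as it stands. The module is installed in compiled form; this text tells all that it offers.
- The arm moves only by the tool servo_tool, never from a script. Its argument "increments" is a list of rows, each an object of numbers: "grip": the closure, from 0 (fully open) to 1 (shut); "x", "y", "z": the shift along the tool's x, y, z in mm; "roll": the turn about the tool's z in degrees. In form: [{"grip": .., "x": .., "y": .., "z": .., "roll": ..}, ...]. A call has 1 to 5 rows; each row shifts and turns the commanded pose from where the row before left it, along the tool's axes as they then stand; what a row does not reach is not made up. A row lasts 1/12 s, in which the tool goes at most 41.7 mm and 7.16 degrees, less where a joint would pass 70% of its speed; a pose out of reach is approached as far as the arm can. A call is refused whole if a number of a shift passes 41.7 or a number of a turn 7.16, either way. A call with a gripper value outside its range is refused whole. The fingers move at their own pace and stop on an object; "grip_force" is the grip in N (left out, the last holds). Time passes only in rows, so rows that do not move let the fingers close. It gives the time, the measured TCP pose, the force, the opening and the grip force at its end, in the units of the state.
- env.get_state(): the state, without advancing time (a new reading comes with each control period).
- env.read_camera(name): name is "side" or "top"; returns the picture (480x640x3 uint8, red, green, blue); there is no depth.
- env.get_calibration(name): a dict with "vertical_fov" (degrees; the focal length in pixels is half the picture's height over the tangent of half this angle, whatever the lens; pixels are square), "cx", "cy" (the principal point, pixels), "k1" (the pictures are not rectified: a ray, as slopes to the right and down, at radius r is drawn at 1 + k1 r^2 times it, then the intrinsics apply), "rvec" (rotation vector, rad) and "tvec" (3), from world to camera coordinates, as OpenCV has them. Camera axes: x right, y down, z forward; pixel columns grow to the right and rows downward; lengths in m; the calibration is good to about 2 mm. A picture is of the moment at which its call begins. get_calibration takes no time and is no camera call.
- env.hand_in(): hands the job in; it is judged then, once.
The state is a dict: "clock": time; "joint_pos": joint angles; "qvel": joint speeds; "tau": joint torques, N m; "tcp_pos": TCP position; "orientation": TCP orientation; "wrist_force": force on the tool from outside, world axes, zero at the start; "ft_torque": the same for the moment, N m; "finger_gap": finger opening in m; "grip_force": force on a finger pad.
Only numpy, scipy, OpenCV 4.12 (cv2) and the standard library are available. Lean on these libraries where they do the work, as an engineer would, in place of code of your own. Each camera call takes 0.05 s, during which the arm holds its last target. There are 200 camera calls.

### The job

The pencil sharpener needs new batteries. With a fingertip, push its slide switch all the way back to off, then press the front edge of its battery hatch down once until the latch clicks and let go, so that the hatch pops up; step clear and watch for a couple of seconds that it stays open. Do not press the hatch again, leave the refill box shut, and leave the other things on the desk where they are: nothing is to be gripped or picked up.

Things in the scene. Friction and masses are not known exactly. Their poses are not given: they have to be found in the camera images.
- sharpener: electric pencil sharpener, fixed grey casing 130 (x) x 190 (y) x 75 mm tall; origin: centre of underside; front faces its -x, +y its left, z up; yaw up to 0.6 rad. Black hatch on the right of its top (x -57 to 33, y -82 to -8 mm, hinged at the back); white switch on the left (y 55); behind it a black cutter cover with two pencil holes (x 36 to 62, y 25 to 85, 12 mm high). The refill box lacks switch and holes.
- switch_nub (a point): centre of the top face of the white slide-switch nub, 12 (x) x 16 (y) mm, standing 17 mm above the casing top; free space for a finger in front of it (casing top reaches 39 mm in front of the nub's face at 0). Push it towards the sharpener's +x (away from its front).
- switch (a joint): slide switch, m: 0 = on (fully to the front), 0.020 = off (fully back, stop); slides along the sharpener's +x, needs about 1.5 N and stays where left; starts at 0 to 0.005
- sharpener_press (a point): place to press on the hatch: on the lid's top face, midway across its 74 mm width, 12 mm behind its front edge, marked by a 10 x 34 mm grey strip; shut, it lies 90 mm above the desk (15 mm above the casing top); moves with the lid. The lid is 90 (x) x 74 (y) x 5 mm; press straight down.
- sharpener_hatch (a joint): hatch hinge, rad: 0 shut and latched; -0.07 pressed to the bottom of the push-push latch (press point 5.5 mm lower; takes about 4 N, then a hard stop); 0.70 popped open. After a press to the bottom the lid rises with the finger, up to 2 rad/s, and stands open, press point 50 mm higher. Pressed short of the bottom it returns to shut; pressed to the bottom again it latches shut.
- sharpener_cam (a joint): the hidden cam of that latch, rad, a counter that advances with each full press: about 0.2 = latched, 1.1 = at the bottom of the first press, 3.1 to 3.4 = popped open (shifts slightly with load); it passes 4.3 when the popped hatch is pushed back down to under about 0.2 rad
- refill_box: grey marker-refill box fixed to the desk, 130 (x) x 110 (y) x 75 mm tall, with the same black hatch (90 x 74 mm) on its top but no switch and no pencil holes; origin at the centre of its underside, front to its own -x. Stands beside the sharpener, on either side; leave it alone.
- refill_hatch (a joint): hinge of the refill box's hatch, rad: 0 = shut; same latch; must stay shut
- tube_a: paint tube lying in front of the sharpener, 105 x 30 x 20 mm, long axis x, origin centre of underside; loose
- tube_b: paint tube lying behind, 105 x 30 x 20 mm, long axis x, origin centre of underside; loose
- glue: white glue stick standing upright beside the sharpener's left side, 26 mm diameter, 95 mm tall, origin at its foot; loose
- eraser: white eraser block lying in front of the refill box, 55 x 24 x 13 mm, origin centre of underside; loose
- clay_plane: hardened blue clay aeroplane, 85 x 150 x 38 mm, behind; origin under its middle; loose
- marker: marker pen lying behind the refill box, 128 x 16.5 x 16.5 mm, long axis x, origin under its middle; loose
- water_cup: white cup standing behind, 72 mm diameter, 85 mm tall, origin at its foot; loose

How it is judged:
By the outcome, as a careful person would: the job done as asked, in the order asked, and still so for the second after the job is handed in, with the robot touching nothing.
It also fails if it takes over 45 s, if anything falls off the work surface, if the arm or the gripper's body presses on something with over 40 N, if the wrist force passes 120 N, or if a joint passes its speed limit or range.

## Working session

There is one attempt and no reset: what is moved stays moved. The work goes in short steps, Python scripts to look and compute and a tool call to move; the robot and the scene stay as the last step left them, time stands still between calls to the robot, and variables do not carry over. Pictures are saved under pics/ and viewed, at most 10 in all, crops included, and the job is handed in when it is done.

Besides the shell and the picture viewer there is one more tool, called as a command line: name --argument value ..., lists and objects as JSON in quotes. servo_tool: Moves the arm, as the interface text tells. Its arguments: {"type":"object","properties":{"increments":{"type":"array"},"grip_force":{"type":"number"}},"required":["increments"]}

```bash
mkdir -p pics; cat > h.py <<'E'
import numpy as np, cv2
from workcell import env
def cal(n):
    c=env.get_calibration(n); f=240/np.tan(np.radians(c["vertical_fov"])/2)
    R=cv2.Rodrigues(np.array(c["rvec"],float))[0]; t=np.array(c["tvec"],float)
    K=np.array([[f,0,c["cx"]],[0,f,c["cy"]],[0,0,1]]); return K,np.array([c["k1"],0,0,0.]),R,t
def ray(n,uv):
    K,d,R,t=cal(n); p=cv2.undistortPoints(np.array(uv,float).reshape(-1,1,2),K,d).reshape(-1,2)
    return -R.T@t, np.c_[p,np.ones(len(p))]@R
def plane(n,uv,z):
    o,d=ray(n,uv); return o+d*((z-o[2])/d[:,2])[:,None]
def proj(n,P):
    K,d,R,t=cal(n); return cv2.projectPoints(np.array(P,float).reshape(-1,1,3),cv2.Rodrigues(R)[0],t,K,d)[0].reshape(-1,2)
def snap(n,f):
    im=env.read_camera(n)[:,:,::-1].copy(); cv2.imwrite("pics/"+f,im); return im
E
python3 -c "
from h import *
snap('top','t0.png');snap('side','s0.png')
for n in('top','side'):
  K,d,R,t=cal(n);print(n,K[0,0],-R.T@t,R[2])
print(env.get_state())"
```

```text
top 476.811742987515 [ 0.49643403 -0.02661123  1.15878259] [ 0.06274436  0.02360654 -0.99775041]
side 437.8020769857875 [0.4956821  0.65319715 0.81729134] [ 0.09392551 -0.67196593 -0.73460179]
{'clock': 0.1, 'joint_pos': array([1.17540749e+00, 3.13925713e-01, 4.50825295e-02, 1.30356281e+00,
       1.49914265e-05, 1.43120616e+00]), 'qvel': array([-0.00020749, -0.00275989,  0.00458642, -0.00018016, -0.00038293,
        0.00109689]), 'tau': array([ 2.43984214e-03, -4.81727672e+01,  2.99242491e+01,  1.28049060e-02,
       -8.33319086e-05,  1.85212166e-07]), 'tcp_pos': array([0.14528833, 0.55582103, 0.19229372]), 'orientation': array([-2.19955285e-04,  1.27550885e-01,  9.91831701e-01, -7.74229482e-04]), 'wrist_force': array([0.01476783, 0.30707316, 0.04462983]), 'ft_torque': array([-0.02881886,  0.01050548, -0.00615038]), 'grip_force': 0.0, 'finger_gap': 0.08541357153392218}
```

View pics/t0.png

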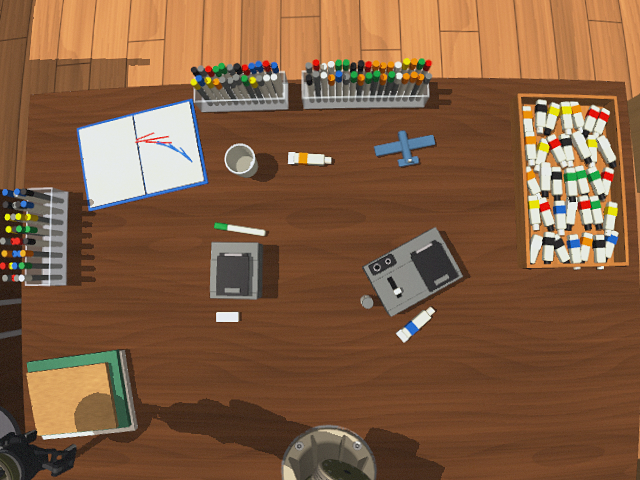

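View pics/s0.png

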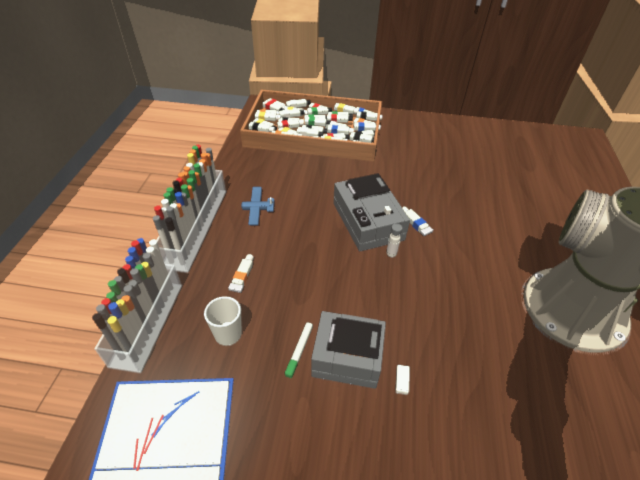

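The top view shows the sharpener with casing corners near (363,267), (437,229), (466,270) and (392,314), its nub at about (397,292) and its hatch at about (436,265). The refill box is at (236,270), the glue at (367,301) and tube_a at (415,325). The side view agrees. Next I'll enlarge the sharpener and measure it.

```bash
python3 - <<'E'
from h import *
a=cv2.imread('pics/t0.png')[220:330,350:480]; b=cv2.imread('pics/s0.png')[165:265,320:440]
cv2.imwrite('pics/c0.png',np.hstack([cv2.resize(a,(400,338),interpolation=2),cv2.resize(b,(400,338),interpolation=2)]))
for n,(x0,x1,y0,y1) in {'top':(385,410,275,305),'side':(368,400,200,222)}.items():
    im=cv2.imread('pics/%s0.png'%n[0])[y0:y1,x0:x1]
    m=(im.min(2)>170).astype(np.uint8)
    k,l,s,c=cv2.connectedComponentsWithStats(m)
    for i in range(1,k): print(n,s[i,4],c[i]+[x0,y0],plane(n,c[i]+[x0,y0],.092).round(4))
# casing corners at z=.075
P=plane('top',[(363,267),(437,229),(466,270),(392,314)],.075);print(P.round(3),P.mean(0))
im=cv2.imread('pics/t0.png'); g=cv2.cvtColor(im,cv2.COLOR_BGR2GRAY); m=np.zeros_like(g); m[225:300,400:470]=(g[225:300,400:470]<50)
cs=max(cv2.findContours(m,0,2)[0],key=cv2.contourArea); print(cv2.minAreaRect(cs)); 
box=cv2.boxPoints(cv2.minAreaRect(cs)); print(plane('top',box,.09).round(4))
E
```

```text
top 35 [397.08571429 290.85714286] [[ 0.4412 -0.1611  0.092 ]]
side 25 [387.56 207.92] [[ 0.4435 -0.1572  0.092 ]]
[[ 0.496 -0.087  0.075]
 [ 0.579 -0.258  0.075]
 [ 0.485 -0.322  0.075]
 [ 0.388 -0.151  0.075]] [ 0.48688562 -0.20439993  0.075     ]
((433.3780822753906, 264.9024353027344), (42.95009231567383, 32.13282012939453), 60.461219787597656)
[[ 0.5226 -0.1894  0.09  ]
 [ 0.5572 -0.2535  0.09  ]
 [ 0.4724 -0.2993  0.09  ]
 [ 0.4382 -0.2352  0.09  ]]
```

View pics/c0.png

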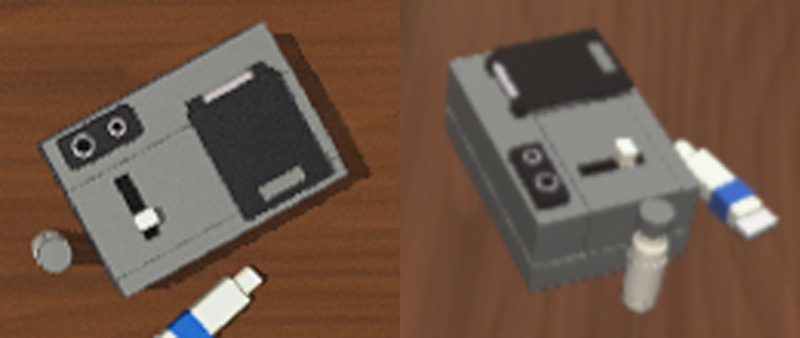

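The enlarged crop shows the nub as the white block near the front end of its slot. The press strip is the grey bar near the lid's front edge, at about top pixel (441.6,279). Yaw is about 0.495.

servo_tool --increments '[{"grip": 1,"x": -28,"y": -23.3,"z": 0,"roll": 0},{"grip": 1,"x": -28,"y": -23.3,"z": 0,"roll": 0},{"grip": 1,"x": -28,"y": -23.3,"z": 0,"roll": 0},{"grip": 1,"x": -28,"y": -23.3,"z": 0,"roll": 0},{"grip": 1,"x": -28,"y": -23.3,"z": 0,"roll": 0}]'

```text
clock: 0.52
tcp_pos: [0.2517, 0.4066, 0.1926]
orientation: [-0.0, 0.127, 0.992, -0.0]
wrist_force: [0.6, 0.9, -0.5]
finger_gap: 0.0256
grip_force: 0.0
```

servo_tool --increments '[{"grip": 1,"x": -28,"y": -23.3,"z": 0,"roll": 0},{"grip": 1,"x": -28,"y": -23.3,"z": 0,"roll": 0},{"grip": 1,"x": -28,"y": -23.3,"z": 0,"roll": 0},{"grip": 1,"x": -28,"y": -23.3,"z": 0,"roll": 0},{"grip": 1,"x": -28,"y": -23.3,"z": 0,"roll": 0}]'

```text
clock: 0.93
tcp_pos: [0.3578, 0.2584, 0.1929]
orientation: [-0.0, 0.127, 0.992, -0.0]
wrist_force: [1.2, 0.6, -0.8]
finger_gap: -0.0003
grip_force: 0.0
```

servo_tool --increments '[{"grip": 1,"x": -14.6,"y": -36.9,"z": 0,"roll": 0},{"grip": 1,"x": -14.6,"y": -36.9,"z": 0,"roll": 0},{"grip": 1,"x": -14.6,"y": -36.9,"z": 0,"roll": 0},{"grip": 1,"x": -14.6,"y": -36.9,"z": 0,"roll": 0},{"grip": 1,"x": -14.6,"y": -36.9,"z": 0,"roll": 0}]'

```text
clock: 1.35
tcp_pos: [0.3809, 0.0614, 0.1929]
orientation: [-0.0, 0.127, 0.992, 0.0]
wrist_force: [0.2, 0.4, 0.2]
finger_gap: -0.0001
grip_force: 0.0
```

servo_tool --increments '[{"grip": 1,"x": -14.6,"y": -36.9,"z": 0,"roll": 0},{"grip": 1,"x": -14.6,"y": -36.9,"z": 0,"roll": 0},{"grip": 1,"x": -14.6,"y": -36.9,"z": 0,"roll": 0},{"grip": 1,"x": -14.6,"y": -36.9,"z": 0,"roll": 0},{"grip": 1,"x": -14.6,"y": -36.9,"z": 0,"roll": 0}]'

```text
clock: 1.77
tcp_pos: [0.4048, -0.1358, 0.1929]
orientation: [-0.0, 0.128, 0.992, 0.0]
wrist_force: [0.4, 0.2, 0.8]
finger_gap: -0.0004
grip_force: 0.0
```

servo_tool --increments '[{"grip": 1,"x": 0,"y": 0,"z": 0,"roll": -7.1},{"grip": 1,"x": 0,"y": 0,"z": 0,"roll": -7.1},{"grip": 1,"x": 0,"y": 0,"z": 0,"roll": -7.1},{"grip": 1,"x": 0,"y": 0,"z": 0,"roll": -7.1},{"grip": 1,"x": 0,"y": 0,"z": 0,"roll": -7.1}]'

```text
clock: 2.18
tcp_pos: [0.4049, -0.134, 0.1926]
orientation: [-0.0, -0.184, 0.983, 0.0]
wrist_force: [0.6, -0.5, 0.4]
finger_gap: 0.0
grip_force: 0.0
```

servo_tool --increments '[{"grip": 1,"x": 0,"y": 0,"z": 0,"roll": -7.1},{"grip": 1,"x": 0,"y": 0,"z": 0,"roll": 0}]'

```text
clock: 2.35
tcp_pos: [0.405, -0.1337, 0.1927]
orientation: [-0.0, -0.243, 0.97, 0.0]
wrist_force: [0.6, -0.2, -0.5]
finger_gap: -0.0001
grip_force: 0.0
```

```bash
python3 - <<'E'
from h import *
from scipy.spatial.transform import Rotation as Ro
s=env.get_state(); q=s['orientation']; R=Ro.from_quat([q[1],q[2],q[3],q[0]]).as_matrix()
print(s['tcp_pos'],R.round(3),s['joint_pos'].round(2),s['clock'])
a=snap('top','t1.png')[220:330,350:480]; b=snap('side','s1.png')[140:265,320:470]
cv2.imwrite('pics/c1.png',np.hstack([cv2.resize(a,(400,338),interpolation=2),cv2.resize(b,(400,338),interpolation=2)]))
# strip + lines from t0
im=cv2.imread('pics/t0.png');g=cv2.cvtColor(im,6)[268:290,428:455]
m=cv2.inRange(g,75,140);k,l,st,c=cv2.connectedComponentsWithStats(m)
for i in range(1,k):
  if st[i,4]>15: print('strip?',st[i],c[i]+[428,268],plane('top',c[i]+[428,268],.09).round(4))
print(plane('top',[(441.6,279.1)],.09),plane('side',[(320+202*.3,165+58*.2959)],.09))
print('glue',plane('top',[(367,301)],.095))
E
```

```text
[ 0.40498792 -0.13374119  0.19270123] [[-0.882 -0.471 -0.001]
 [-0.471  0.882  0.001]
 [ 0.     0.001 -1.   ]] [-0.51  0.03 -0.3   1.24  0.   -1.  ] 2.35
strip? [ 6  6 15 12 52] [440.5        279.34615385] [[ 0.4649 -0.2595  0.09  ]]
strip? [ 7 11 20 11 46] [445.69565217 284.36956522] [[ 0.4535 -0.271   0.09  ]]
[[ 0.46542047 -0.26200699  0.09      ]] [[ 0.46657026 -0.25582808  0.09      ]]
glue [[ 0.4199476  -0.09339564  0.095     ]]
```

View pics/c1.png

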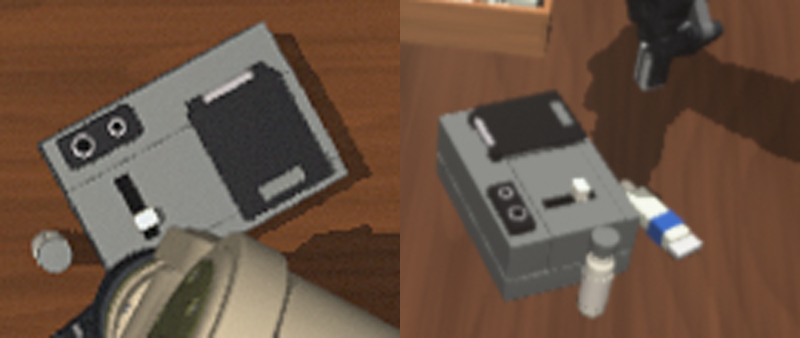

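The crop shows the closed gripper in front of the sharpener with nothing disturbed. The tool's x axis now points along the sharpener's -x and its y axis along +y. Next I line up in front of the nub and lower.

servo_tool --increments '[{"grip": 1,"x": 14.4,"y": -39.7,"z": 0,"roll": 0},{"grip": 1,"x": 0,"y": 0,"z": 30,"roll": 0},{"grip": 1,"x": 0,"y": 0,"z": 30,"roll": 0},{"grip": 1,"x": 0,"y": 0,"z": 30,"roll": 0},{"grip": 1,"x": 0,"y": 0,"z": 10,"roll": 0}]'

```text
clock: 2.87
tcp_pos: [0.4086, -0.1737, 0.0891]
orientation: [-0.002, -0.24, 0.971, 0.002]
wrist_force: [0.3, 0.2, 0.2]
finger_gap: 0.0
grip_force: 0.0
```

servo_tool --increments '[{"grip": 1,"x": 0,"y": 0,"z": 5,"roll": 0},{"grip": 1,"x": 0,"y": 0,"z": 5,"roll": 0},{"grip": 1,"x": 0,"y": 0,"z": 0,"roll": 0}]'

```text
clock: 3.12
tcp_pos: [0.4112, -0.1751, 0.0829]
orientation: [-0.0, -0.241, 0.971, 0.0]
wrist_force: [0.6, -0.8, 0.2]
finger_gap: -0.0002
grip_force: 0.0
```

```bash
python3 - <<'E'
from h import *
s=env.get_state(); print(s['tcp_pos'],s['wrist_force'])
b=snap('side','s2.png')[140:265,320:470]
cv2.imwrite('pics/c2.png',cv2.resize(b,(720,600),interpolation=2))
E
```

```text
[ 0.41119976 -0.1751104   0.08289969] [ 0.63484474 -0.84221929  0.24616297]
```

View pics/c2.png

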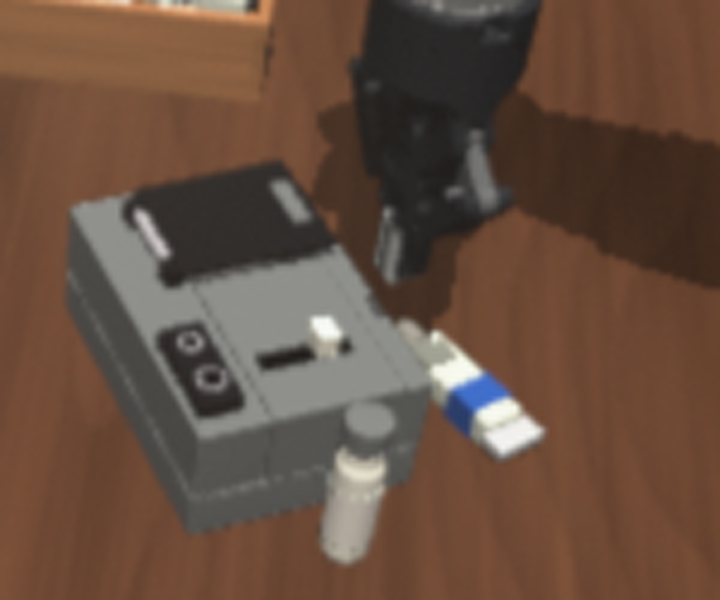

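```bash
python3 - <<'E'
from h import *
s=env.get_state(); t=s['tcp_pos']
for n in('side','top'):print(n,proj(n,[t,[.442,-.159,.092],[.4655,-.26,.09]]).round(1))
print('tip if', plane('side',[(320+400/4.8,140+275/4.8)],.083))
c=(proj('side',[t])[0]-[320,140])*4.8;print(c)
E
```

```text
side [[400.4 207.1]
 [388.2 207.5]
 [381.1 181.2]]
top [[403.2 303.7]
 [396.2 290.5]
 [440.7 279.1]]
tip if [[ 0.405277  -0.2144498  0.083    ]]
[385.72081718 322.02209439]
```

```bash
python3 - <<'E'
from h import *
print(proj('side',[[.405,-.1337,.1927],[.1453,.5558,.1923]]))
print(proj('side',[[.4112,-.1751,z] for z in(.083,.103,.123,.156,.2)]).round(0))
a=cv2.imread('pics/s2.png')[110:230,370:450]; b=cv2.imread('pics/s1.png')[90:210,370:450]
A=[cv2.resize(a,(400,600),interpolation=2),cv2.resize(b,(400,600),interpolation=2)]
for im,p,o in((A[0],[.4112,-.1751,.0829],(370,110)),(A[1],[.405,-.1337,.1927],(370,90))):
    for z,cc in((0,(0,0,255)),(.03,(0,255,0))):
        q=(proj('side',[np.array(p)+[0,0,z]])[0]-o)*5; cv2.circle(im,tuple(int(v) for v in q),4,cc,-1)
cv2.imwrite('pics/c3.png',np.clip(np.hstack(A)*1.5,0,255).astype(np.uint8))
E
```

```text
[[410.16012515 183.7601069 ]
 [631.48665786 598.08291135]]
[[400. 207.]
 [402. 201.]
 [403. 195.]
 [405. 184.]
 [408. 170.]]
```

View pics/c3.png

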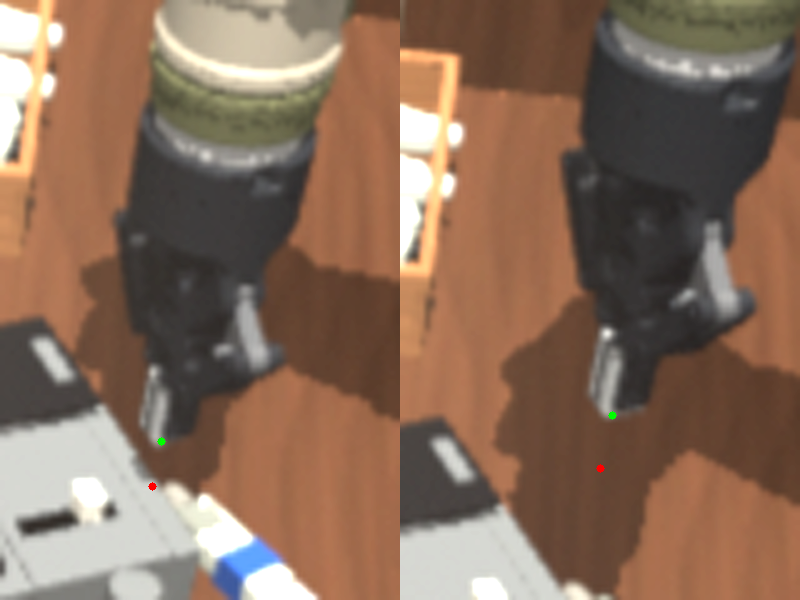

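The visible fingertip, at about (168,443) in the left half of the crop, is off the point projected from the TCP at (152,486). That would put it about 25 mm higher up the axis, or shifted in -y, and this view can't tell which. I'll probe gently downwards onto the fixed casing in front of the nub.

servo_tool --increments '[{"grip": 1,"x": 0,"y": 0,"z": 2,"roll": 0},{"grip": 1,"x": 0,"y": 0,"z": 2,"roll": 0},{"grip": 1,"x": 0,"y": 0,"z": 2,"roll": 0},{"grip": 1,"x": 0,"y": 0,"z": 0,"roll": 0}]'

```text
clock: 3.5
tcp_pos: [0.4112, -0.1751, 0.0771]
orientation: [0.0, -0.241, 0.97, -0.0]
wrist_force: [0.4, -0.3, -0.2]
finger_gap: 0.0
grip_force: 0.0
```

servo_tool --increments '[{"grip": 1,"x": 0,"y": 0,"z": 1,"roll": 0},{"grip": 1,"x": 0,"y": 0,"z": 1,"roll": 0},{"grip": 1,"x": 0,"y": 0,"z": 0,"roll": 0}]'

```text
clock: 3.75
tcp_pos: [0.4111, -0.1751, 0.0749]
orientation: [-0.0, -0.241, 0.97, 0.0]
wrist_force: [-1.1, 0.6, 0.1]
finger_gap: -0.0002
grip_force: 0.0
```

```bash
python3 - <<'E'
from h import *
print(proj('top',[[.1453,.5558,.1923]]), proj('top',[[.1453,.5558,.2193]]), proj('top',[[.1453,.5558,.205+.0]]))
a=cv2.imread('pics/t0.png')[390:480,0:120]
a=np.clip(cv2.resize(a,(800,600),interpolation=2)*2.0,0,255).astype(np.uint8)
q=(proj('top',[[.1453,.5558,.1923]])[0]-[0,390])*6.667; cv2.circle(a,tuple(int(v) for v in q),5,(0,0,255),-1)
cv2.imwrite('pics/c4.png',a)
E
```

```text
[[ 67.26999275 432.56567271]] [[ 60.5878349  436.59468272]] [[ 64.16265009 434.44000082]]
```

View pics/c4.png

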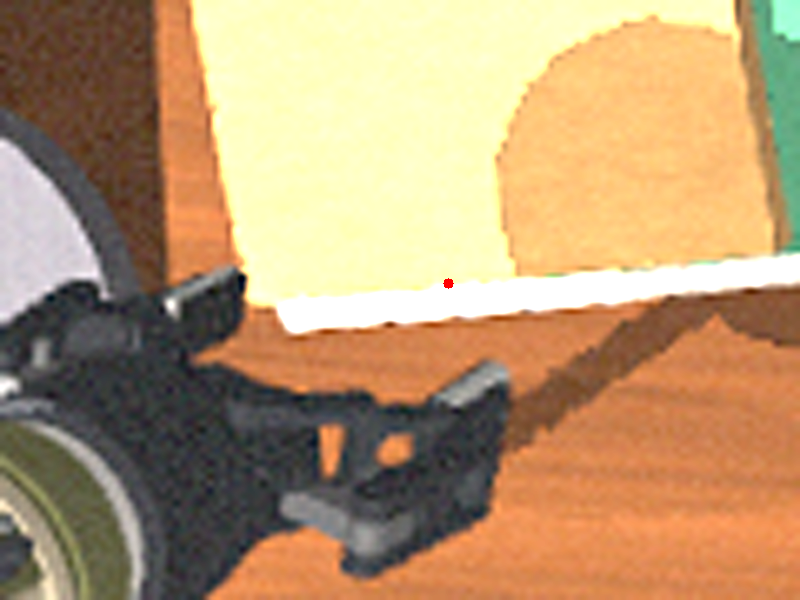

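In the start picture the open fingertips average about (375,330) in the crop. That is farther back than the reported TCP dot at (448,283), even allowing 13 mm for being open. With no contact at a reported z of 0.075, the real tip must be about 25 mm above the reported TCP, so I'll keep probing slowly.

servo_tool --increments '[{"grip": 1,"x": 0,"y": 0,"z": 3,"roll": 0},{"grip": 1,"x": 0,"y": 0,"z": 3,"roll": 0},{"grip": 1,"x": 0,"y": 0,"z": 3,"roll": 0},{"grip": 1,"x": 0,"y": 0,"z": 3,"roll": 0},{"grip": 1,"x": 0,"y": 0,"z": 0,"roll": 0}]'

```text
clock: 4.17
tcp_pos: [0.4106, -0.1748, 0.0623]
orientation: [-0.0, -0.241, 0.97, 0.001]
wrist_force: [-0.4, -0.5, 0.0]
finger_gap: -0.0
grip_force: 0.0
```

servo_tool --increments '[{"grip": 1,"x": 0,"y": 0,"z": 1.5,"roll": 0},{"grip": 1,"x": 0,"y": 0,"z": 1.5,"roll": 0},{"grip": 1,"x": 0,"y": 0,"z": 0,"roll": 0}]'

```text
clock: 4.42
tcp_pos: [0.411, -0.1751, 0.0598]
orientation: [-0.0, -0.241, 0.97, 0.0]
wrist_force: [0.6, 0.8, 0.1]
finger_gap: -0.0001
grip_force: 0.0
```

servo_tool --increments '[{"grip": 1,"x": 0,"y": 0,"z": 2,"roll": 0},{"grip": 1,"x": 0,"y": 0,"z": 2,"roll": 0},{"grip": 1,"x": 0,"y": 0,"z": 0,"roll": 0}]'

```text
clock: 4.67
tcp_pos: [0.4109, -0.175, 0.0557]
orientation: [-0.0, -0.241, 0.97, 0.0]
wrist_force: [-0.6, -1.5, 0.5]
finger_gap: 0.0001
grip_force: 0.0
```

```bash
python3 - <<'E'
from h import *
s=env.get_state(); t=s['tcp_pos']; print(t,s['wrist_force'])
b=snap('side','s3.png')[165:225,360:440]
b=cv2.resize(b,(800,600),interpolation=2)
for z,cc in((0,(0,0,255)),(.027,(0,255,0))):
    q=(proj('side',[t+[0,0,z]])[0]-[360,165])*10; cv2.circle(b,tuple(int(v) for v in q),4,cc,-1)
cv2.imwrite('pics/c5.png',np.clip(b*1.5,0,255).astype(np.uint8))
E
```

```text
[ 0.41092183 -0.17498894  0.05570106] [-0.59854916 -1.45241128  0.47239277]
```

View pics/c5.png

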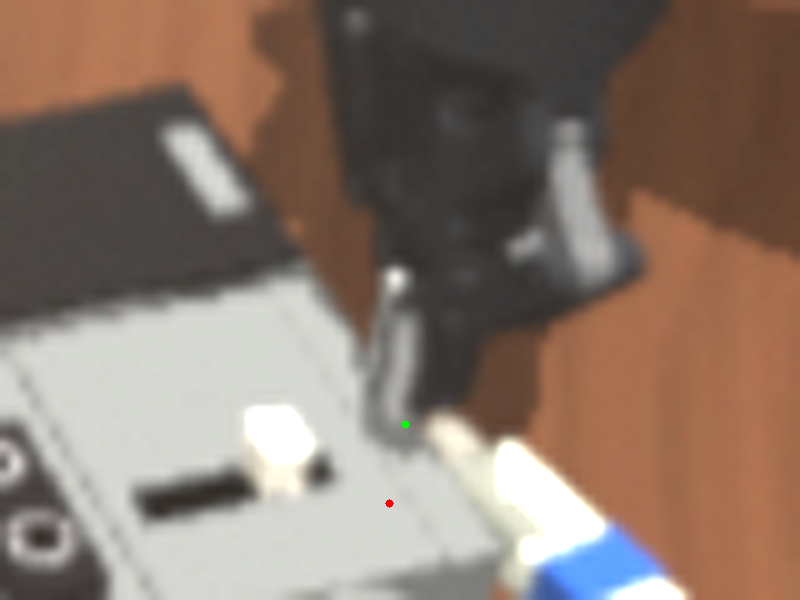

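Tip bottom is about (395,445) in the crop, the nub top about (275,420). The tip is not touching yet, so I keep probing.

servo_tool --increments '[{"grip": 1,"x": 0,"y": 0,"z": 1.5,"roll": 0},{"grip": 1,"x": 0,"y": 0,"z": 1.5,"roll": 0},{"grip": 1,"x": 0,"y": 0,"z": 0,"roll": 0}]'

```text
clock: 4.97
tcp_pos: [0.411, -0.175, 0.0528]
orientation: [-0.0, -0.241, 0.97, 0.0]
wrist_force: [-0.4, 0.8, -0.4]
finger_gap: -0.0002
grip_force: 0.0
```

servo_tool --increments '[{"grip": 1,"x": 0,"y": 0,"z": 1.5,"roll": 0},{"grip": 1,"x": 0,"y": 0,"z": 1.5,"roll": 0},{"grip": 1,"x": 0,"y": 0,"z": 0,"roll": 0}]'

```text
clock: 5.22
tcp_pos: [0.411, -0.175, 0.0498]
orientation: [-0.0, -0.241, 0.97, 0.0]
wrist_force: [-0.2, -0.3, 0.5]
finger_gap: -0.0002
grip_force: 0.0
```

servo_tool --increments '[{"grip": 1,"x": 0,"y": 0,"z": 1,"roll": 0},{"grip": 1,"x": 0,"y": 0,"z": 1,"roll": 0},{"grip": 1,"x": 0,"y": 0,"z": 0,"roll": 0}]'

```text
clock: 5.47
tcp_pos: [0.411, -0.1751, 0.0479]
orientation: [-0.0, -0.241, 0.97, 0.0]
wrist_force: [-0.2, -0.2, -0.1]
finger_gap: -0.0003
grip_force: 0.0
```

servo_tool --increments '[{"grip": 1,"x": -6,"y": 0,"z": 0,"roll": 0},{"grip": 1,"x": -6,"y": 0,"z": 0,"roll": 0},{"grip": 1,"x": -6,"y": 0,"z": 0,"roll": 0},{"grip": 1,"x": -4,"y": 0,"z": 0,"roll": 0},{"grip": 1,"x": -2,"y": 0,"z": 0,"roll": 0}]'

```text
clock: 5.88
tcp_pos: [0.433, -0.1637, 0.0481]
orientation: [-0.0, -0.242, 0.97, -0.0]
wrist_force: [-1.8, -1.2, 1.7]
finger_gap: 0.0001
grip_force: 0.8
```

```bash
python3 - <<'E'
from h import *
im=snap('side','s4.png');s=env.get_state(); print(s['tcp_pos'],s['wrist_force'])
m=(im[198:222,360:400].min(2)>170).astype(np.uint8);k,l,st,c=cv2.connectedComponentsWithStats(m)
for i in range(1,k): print(st[i,4],c[i]+[360,198],plane('side',c[i]+[360,198],.092).round(4))
E
```

```text
[ 0.43312598 -0.16365541  0.04813639] [ 0.37073311 -0.89366598 -0.14103611]
26 [384.76923077 208.42307692] [[ 0.4501 -0.1542  0.092 ]]
```

The nub moved about 7 mm, so the finger is engaging it. Next I push on to the stop.

servo_tool --increments '[{"grip": 1,"x": -3,"y": 0,"z": 0,"roll": 0},{"grip": 1,"x": -3,"y": 0,"z": 0,"roll": 0},{"grip": 1,"x": -3,"y": 0,"z": 0,"roll": 0},{"grip": 1,"x": -1,"y": 0,"z": 0,"roll": 0},{"grip": 1,"x": 0,"y": 0,"z": 0,"roll": 0}]'

```text
clock: 6.35
tcp_pos: [0.4415, -0.159, 0.0481]
orientation: [0.0, -0.242, 0.97, 0.0]
wrist_force: [0.2, -0.1, 0.5]
finger_gap: -0.0003
grip_force: 0.1
```

servo_tool --increments '[{"grip": 1,"x": -1,"y": 0,"z": 0,"roll": 0},{"grip": 1,"x": -1,"y": 0,"z": 0,"roll": 0},{"grip": 1,"x": 0,"y": 0,"z": 0,"roll": 0}]'

```text
clock: 6.6
tcp_pos: [0.4429, -0.1582, 0.048]
orientation: [-0.0, -0.241, 0.97, 0.0]
wrist_force: [-1.1, -0.5, 0.9]
finger_gap: -0.0002
grip_force: 0.5
```

servo_tool --increments '[{"grip": 1,"x": -1,"y": 0,"z": 0,"roll": 0},{"grip": 1,"x": -1,"y": 0,"z": 0,"roll": 0},{"grip": 1,"x": 0,"y": 0,"z": 0,"roll": 0}]'

```text
clock: 6.85
tcp_pos: [0.4447, -0.1573, 0.0481]
orientation: [-0.0, -0.241, 0.97, 0.0]
wrist_force: [-2.1, -0.8, -0.0]
finger_gap: 0.0001
grip_force: 0.8
```

servo_tool --increments '[{"grip": 1,"x": -1,"y": 0,"z": 0,"roll": 0},{"grip": 1,"x": -1,"y": 0,"z": 0,"roll": 0},{"grip": 1,"x": 0,"y": 0,"z": 0,"roll": 0}]'

```text
clock: 7.1
tcp_pos: [0.4447, -0.1572, 0.048]
orientation: [-0.002, -0.241, 0.971, -0.001]
wrist_force: [-7.0, -4.5, 3.7]
finger_gap: -0.0001
grip_force: 4.1
```

servo_tool --increments '[{"grip": 1,"x": -0.7,"y": 0,"z": 0,"roll": 0},{"grip": 1,"x": -0.7,"y": 0,"z": 0,"roll": 0},{"grip": 1,"x": 0,"y": 0,"z": 0,"roll": 0}]'

```text
clock: 7.35
tcp_pos: [0.4448, -0.1571, 0.048]
orientation: [-0.003, -0.241, 0.971, -0.001]
wrist_force: [-9.9, -6.9, 5.9]
finger_gap: 0.0003
grip_force: 6.2
```

The force rose to about 12 N with no further motion, so the switch is at its stop. Now I back off, lift and go over to the hatch.

servo_tool --increments '[{"grip": 1,"x": 8,"y": 0,"z": 0,"roll": 0},{"grip": 1,"x": 7,"y": 0,"z": 0,"roll": 0},{"grip": 1,"x": 0,"y": 0,"z": -30,"roll": 0},{"grip": 1,"x": 0,"y": 0,"z": -30,"roll": 0},{"grip": 1,"x": 0,"y": 0,"z": 0,"roll": 0}]'

```text
clock: 7.77
tcp_pos: [0.4376, -0.1644, 0.113]
orientation: [0.003, -0.241, 0.97, -0.003]
wrist_force: [1.4, -0.8, 0.6]
finger_gap: -0.0002
grip_force: 0.0
```

servo_tool --increments '[{"grip": 1,"x": 6,"y": -34,"z": 0,"roll": 0},{"grip": 1,"x": 6,"y": -34,"z": 0,"roll": 0},{"grip": 1,"x": 6,"y": -32,"z": 0,"roll": 0},{"grip": 1,"x": 0,"y": 0,"z": 0,"roll": 0},{"grip": 1,"x": 0,"y": 0,"z": 0,"roll": 0}]'

```text
clock: 8.18
tcp_pos: [0.4658, -0.2609, 0.1075]
orientation: [0.0, -0.24, 0.971, 0.0]
wrist_force: [0.0, 1.0, 0.2]
finger_gap: 0.0
grip_force: 0.0
```

```bash
python3 - <<'E'
from h import *
im=snap('side','s5.png');s=env.get_state(); t=s['tcp_pos'];print(t,s['wrist_force'])
m=(im[198:222,360:400].min(2)>170).astype(np.uint8);k,l,st,c=cv2.connectedComponentsWithStats(m)
for i in range(1,k): print(st[i,4],c[i]+[360,198],plane('side',c[i]+[360,198],.092).round(4))
d=np.array([.4655,-.26])-t[:2]; print('tool dx,dy mm',d@[-882,-471],d@[-471,882])
cv2.imwrite('pics/c6.png',np.clip(cv2.resize(im[135:240,310:450],(800,600),interpolation=2)*1.4,0,255).astype(np.uint8))
E
```

```text
[ 0.46509129 -0.25951691  0.10744361] [ 0.00524703  0.05689045 -0.79944273]
29 [380.03448276 209.48275862] [[ 0.4613 -0.1483  0.092 ]]
tool dx,dy mm -0.13294979389122147 -0.618591918502509
```

View pics/c6.png

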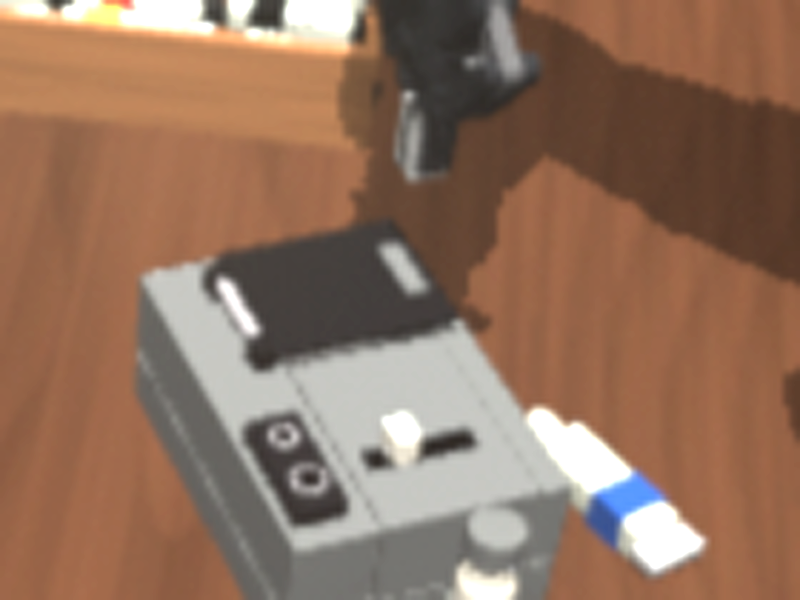

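The nub has travelled 19.9 mm, now at about (403,437) in the crop, so it is fully off. The finger is over the strip at about (405,268). Descending to press.

servo_tool --increments '[{"grip": 1,"x": 0,"y": 0,"z": 20,"roll": 0},{"grip": 1,"x": 0,"y": 0,"z": 15,"roll": 0},{"grip": 1,"x": 0,"y": 0,"z": 6,"roll": 0},{"grip": 1,"x": 0,"y": 0,"z": 0,"roll": 0}]'

```text
clock: 8.57
tcp_pos: [0.4638, -0.2573, 0.0655]
orientation: [-0.001, -0.242, 0.97, 0.002]
wrist_force: [-0.6, 0.0, 0.3]
finger_gap: 0.0002
grip_force: 0.0
```

servo_tool --increments '[{"grip": 1,"x": 0,"y": 0,"z": 1,"roll": 0},{"grip": 1,"x": 0,"y": 0,"z": 1,"roll": 0},{"grip": 1,"x": 0,"y": 0,"z": 1,"roll": 0},{"grip": 1,"x": 0,"y": 0,"z": 0,"roll": 0}]'

```text
clock: 8.9
tcp_pos: [0.4658, -0.2597, 0.0647]
orientation: [0.0, -0.242, 0.97, -0.0]
wrist_force: [0.1, 0.6, -0.0]
finger_gap: -0.0
grip_force: 0.0
```

servo_tool --increments '[{"grip": 1,"x": 0,"y": 0,"z": 1,"roll": 0},{"grip": 1,"x": 0,"y": 0,"z": 1,"roll": 0},{"grip": 1,"x": 0,"y": 0,"z": 0,"roll": 0}]'

```text
clock: 9.15
tcp_pos: [0.4654, -0.2595, 0.062]
orientation: [0.0, -0.241, 0.97, 0.0]
wrist_force: [0.1, -0.2, 0.1]
finger_gap: -0.0003
grip_force: 0.0
```

servo_tool --increments '[{"grip": 1,"x": 0,"y": 0,"z": 1,"roll": 0},{"grip": 1,"x": 0,"y": 0,"z": 1,"roll": 0},{"grip": 1,"x": 0,"y": 0,"z": 0,"roll": 0}]'

```text
clock: 9.4
tcp_pos: [0.4653, -0.2595, 0.0598]
orientation: [-0.0, -0.241, 0.97, 0.0]
wrist_force: [1.1, 0.2, 0.1]
finger_gap: -0.0
grip_force: 0.0
```

servo_tool --increments '[{"grip": 1,"x": 0,"y": 0,"z": 1,"roll": 0},{"grip": 1,"x": 0,"y": 0,"z": 1,"roll": 0},{"grip": 1,"x": 0,"y": 0,"z": 0,"roll": 0}]'

```text
clock: 9.65
tcp_pos: [0.4653, -0.2594, 0.0578]
orientation: [-0.0, -0.241, 0.97, 0.0]
wrist_force: [-0.6, -0.0, -0.2]
finger_gap: 0.0
grip_force: 0.0
```

servo_tool --increments '[{"grip": 1,"x": 0,"y": 0,"z": 1,"roll": 0},{"grip": 1,"x": 0,"y": 0,"z": 1,"roll": 0},{"grip": 1,"x": 0,"y": 0,"z": 0,"roll": 0}]'

```text
clock: 9.9
tcp_pos: [0.4653, -0.2595, 0.0558]
orientation: [-0.0, -0.241, 0.97, 0.0]
wrist_force: [0.6, -0.9, -0.3]
finger_gap: 0.0003
grip_force: 0.0
```

servo_tool --increments '[{"grip": 1,"x": 0,"y": 0,"z": 1,"roll": 0},{"grip": 1,"x": 0,"y": 0,"z": 1,"roll": 0},{"grip": 1,"x": 0,"y": 0,"z": 0,"roll": 0}]'

```text
clock: 10.15
tcp_pos: [0.4653, -0.2594, 0.0538]
orientation: [-0.0, -0.241, 0.97, 0.0]
wrist_force: [0.1, -0.2, -0.1]
finger_gap: 0.0002
grip_force: 0.0
```

servo_tool --increments '[{"grip": 1,"x": 0,"y": 0,"z": 1,"roll": 0},{"grip": 1,"x": 0,"y": 0,"z": 1,"roll": 0},{"grip": 1,"x": 0,"y": 0,"z": 0,"roll": 0}]'

```text
clock: 10.4
tcp_pos: [0.4653, -0.2594, 0.0518]
orientation: [-0.0, -0.241, 0.97, 0.0]
wrist_force: [-1.1, 0.5, -0.8]
finger_gap: -0.0
grip_force: 0.0
```

servo_tool --increments '[{"grip": 1,"x": 0,"y": 0,"z": 1,"roll": 0},{"grip": 1,"x": 0,"y": 0,"z": 1,"roll": 0},{"grip": 1,"x": 0,"y": 0,"z": 0,"roll": 0}]'

```text
clock: 10.65
tcp_pos: [0.4654, -0.2596, 0.0501]
orientation: [0.0, -0.241, 0.97, -0.0]
wrist_force: [-0.3, -0.3, 1.7]
finger_gap: -0.0001
grip_force: 0.4
```

Contact has begun at a reported z of 0.050, so the tip offset is about 40 mm. Pressing on to the bottom.

servo_tool --increments '[{"grip": 1,"x": 0,"y": 0,"z": 1,"roll": 0},{"grip": 1,"x": 0,"y": 0,"z": 1,"roll": 0},{"grip": 1,"x": 0,"y": 0,"z": 1,"roll": 0},{"grip": 1,"x": 0,"y": 0,"z": 0,"roll": 0}]'

```text
clock: 10.98
tcp_pos: [0.4652, -0.2597, 0.047]
orientation: [-0.0, -0.241, 0.97, -0.0]
wrist_force: [-1.1, -1.6, 1.8]
finger_gap: 0.0001
grip_force: 0.9
```

servo_tool --increments '[{"grip": 1,"x": 0,"y": 0,"z": 1,"roll": 0},{"grip": 1,"x": 0,"y": 0,"z": 1,"roll": 0},{"grip": 1,"x": 0,"y": 0,"z": 0,"roll": 0}]'

```text
clock: 11.23
tcp_pos: [0.4653, -0.2597, 0.0452]
orientation: [-0.0, -0.241, 0.97, -0.0]
wrist_force: [-3.6, -0.7, 5.6]
finger_gap: 0.0006
grip_force: 2.8
```

servo_tool --increments '[{"grip": 1,"x": 0,"y": 0,"z": 1,"roll": 0},{"grip": 1,"x": 0,"y": 0,"z": 1,"roll": 0},{"grip": 1,"x": 0,"y": 0,"z": 0,"roll": 0}]'

```text
clock: 11.48
tcp_pos: [0.4654, -0.2599, 0.0447]
orientation: [0.0, -0.241, 0.97, -0.001]
wrist_force: [-5.5, 1.8, 14.8]
finger_gap: -0.0
grip_force: 7.7
```

servo_tool --increments '[{"grip": 1,"x": 0,"y": 0,"z": 1,"roll": 0},{"grip": 1,"x": 0,"y": 0,"z": 0,"roll": 0}]'

```text
clock: 11.65
tcp_pos: [0.4654, -0.26, 0.0444]
orientation: [0.0, -0.241, 0.97, -0.001]
wrist_force: [-7.8, 2.7, 21.0]
finger_gap: -0.0003
grip_force: 10.3
```

servo_tool --increments '[{"grip": 1,"x": 0,"y": 0,"z": -15,"roll": 0},{"grip": 1,"x": 0,"y": 0,"z": -30,"roll": 0},{"grip": 1,"x": 0,"y": 0,"z": -40,"roll": 0},{"grip": 1,"x": 0,"y": 0,"z": -40,"roll": 0},{"grip": 1,"x": 0,"y": 0,"z": -30,"roll": 0}]'

```text
clock: 12.07
tcp_pos: [0.4662, -0.2596, 0.1999]
orientation: [0.001, -0.242, 0.97, -0.001]
wrist_force: [1.5, -0.5, 0.4]
finger_gap: -0.0
grip_force: 0.0
```

servo_tool --increments '[{"grip": 1,"x": 30,"y": 0,"z": -10,"roll": 0},{"grip": 1,"x": 30,"y": 0,"z": 0,"roll": 0},{"grip": 1,"x": 20,"y": 0,"z": 0,"roll": 0},{"grip": 1,"x": 0,"y": 0,"z": 0,"roll": 0},{"grip": 1,"x": 0,"y": 0,"z": 0,"roll": 0}]'

```text
clock: 12.48
tcp_pos: [0.3945, -0.2972, 0.2069]
orientation: [0.0, -0.241, 0.971, 0.0]
wrist_force: [0.7, 0.3, -0.1]
finger_gap: -0.0003
grip_force: 0.0
```

```bash
python3 - <<'E'
from h import *
a=snap('side','s6.png')
for _ in range(38): env.read_camera('side')
b=snap('side','s7.png');t=snap('top','t7.png')
print(np.abs(a.astype(int)-b)[165:265,310:440].max(), env.get_state()['wrist_force'],env.get_state()['clock'])
f=lambda i:cv2.resize(i,(400,300))
z=lambda i:cv2.resize(i,(400,300),interpolation=2)
cv2.imwrite('pics/c7.png',np.vstack([np.hstack([z(a[140:260,300:460]),z(b[140:260,300:460])]),np.hstack([f(b),f(t)])]))
E
```

```text
17 [-0.04464598 -0.28941397  0.50151234] 14.5333
```

View pics/c7.png

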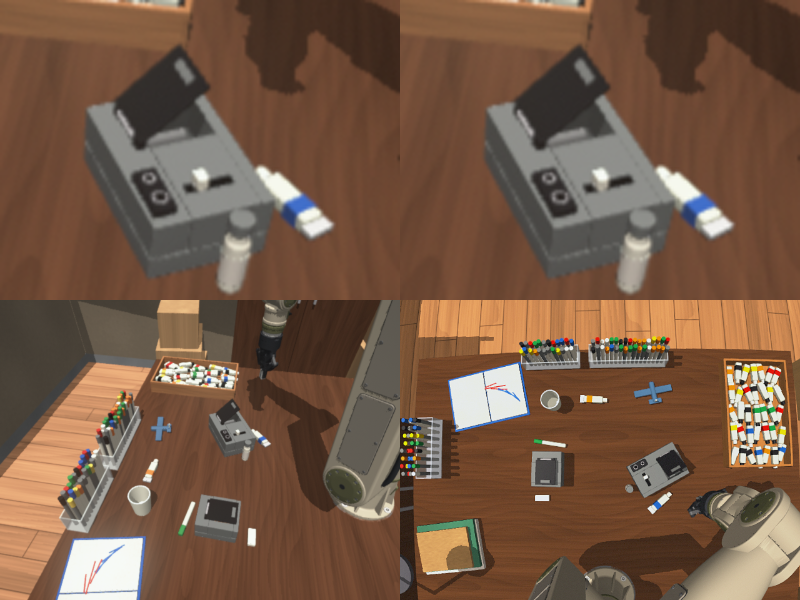

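The hatch is open and unchanged after 2 s (lid front edge at about (185,60) in the crop). The nub is back in its slot at (200,178), the refill box is shut, and nothing else has moved. Handing in.

```bash
python3 -c "
from workcell import env
print(env.hand_in())"
```

```text
the job is handed in; nothing more can be done
None
```

The switch is pushed fully back to off, and one press popped the hatch; it stayed open for the 2 s I watched. The refill box is shut, nothing else moved in the pictures, and I handed the job in at about 14.5 s.

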